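# Find the high spot of a wooden strop wheel with a plunger gauge

## Task

Slide the gauge up by its orange post until its plunger is pressed gently onto the rim of the wooden wheel, never driving the plunger to its end stop. Turn the wheel by its red knob to find the highest spot of the whole rim (there is a lower swelling too), and leave the wheel still with that highest spot under the plunger tip and the plunger still pressed on it, then let go. Leave the hammer, glue bottle and sanding block where they are.

Things in the scene. Friction and masses are not known exactly. Their poses are not given: they have to be found in the camera images.
- jig: Truing jig fixed to the bench: plywood board 345 x 170 x 16 mm. Origin on the bench under the wheel's axis; z up; its +x axis runs from the wheel towards the gauge. The board reaches 85 mm behind the origin and 260 mm ahead of it. The gauge slides along this x axis.
- wheel_axis (a point): Point on the wheel's vertical axis, 62 mm above the bench. Brown wooden wheel, 140 mm diameter, 44 to 80 mm above the bench, clamped under an aluminium face plate at an angle that differs each time. Rim radius 70 mm but for two smooth, symmetrical swellings, the highest about 6 mm high, the other about 3 mm, about 70 and 50 degrees wide, tops about 130 degrees apart.
- faceplate (a joint): Turn of face plate and wheel together about the vertical axis, rad, counter-clockwise from above, no end stop (it counts on past a full turn). 0 = red knob on the jig's +x axis. Friction torque about 0.15 N m; it stays where it is left.
- knob_mid (a point): Red crank knob, an upright cylinder of 22 mm diameter, from 87 to 137 mm above the bench, 46 mm from the wheel's axis; it spins freely on its pin, so the gripper need not turn while carrying it round. This point is on its axis, 120 mm above the bench, where to grip.
- carriage (a joint): Slide of the gauge's blue carriage, m: 0 = fully back, grows towards the wheel, at most 0.045. Friction about 6 N; it stays where it is left.
- post_mid (a point): Orange upright post to slide the carriage by, 24 mm diameter, 46 to 130 mm above the bench, 46 mm behind the dial's centre; this point is on its axis, 112 mm up, where to grip. The black dial (54 mm diameter, white face up, 76 mm above the bench) has a red needle pointing to the wheel at reading 0; it turns clockwise from above, 23 degrees per mm of reading.
- plunger (a joint): Reading of the gauge, m: how far the sprung plunger is pushed in; 0 = free, 0.014 = end stop. Spring force 0.7 N at 0, 2.4 N at 14 mm. A reading of 4 to 6 mm when first pressed leaves room for the swellings.
- tip (a point): Front of the plunger's round brass tip (12 mm diameter), 62 mm above the bench on the jig's x axis; with the plunger free and the carriage at 0 it is 95 mm from the wheel's axis, and it nears the axis by the carriage's slide and draws back by the reading.
- mallet: Bystander: hammer (wooden handle, steel head) lying on the bench. Leave alone.
- glue: Bystander: glue bottle with an orange cap, 56 mm diameter, 130 mm tall, standing. Leave alone.
- sander: Bystander: cork sanding block, 110 x 60 x 30 mm. Leave alone.

How it is judged:
By the outcome, as a careful person would: the job done as asked, in the order asked, and still so for the second after the job is handed in, with the robot touching nothing.
It also fails if it takes over 72 s, if anything falls off the work surface, if the arm or the gripper's body presses on something with over 40 N, if the wrist force passes 120 N, or if a joint passes its speed limit or range.

## Robot

A 7-joint arm with a two-finger parallel gripper is mounted at the origin on the work surface. World frame = base frame: x ahead of the robot, y to its left, z up, the work surface at z = 0. Lengths are in m, angles in rad, forces in N, time in s.
With the tool pointing down it reaches from about 0.425 to 0.825 m from the base axis. Payload 3.6 kg.
Tool frame: the origin (TCP) lies midway between the tips of the shut fingers; the grasp point (between the pads) lies 19 mm behind it; z points along the fingers, y is the line along which they close (so a half turn about z gives the same grasp; the last joint's range is limited). The gripper opens to 93 mm and grips with 3 to 60 N. Pads are 15 mm wide; open, the fingers measure 128 mm over their backs; the gripper's body (75 mm by 188 mm) begins 65 mm behind the grasp point.
Start: joints at [1.113, 0.615, -0.013, 1.423, 0.008, 1.103, -0.04], TCP at [0.272, -0.59, 0.219] pointing down, gripper open.
Joint ranges: [-3.12, 3.12], [-0.3, 2.06], [-1.34, 1.32], [0.26, 2.42], [-1.36, 4.5], [0.01, 1.98], [-2.84, 2.84]. Speed limits (rad/s): [2.79, 2.79, 3.14, 3.14, 3.14, 3.14, 3.14].

## Interface

Orientations are given as a 3x3 rotation matrix whose columns are the frame's x, y, z axes.
In Python, from station import bot, optics gives the robot as it stands. The module is installed in compiled form; this text tells all that it offers.
- The arm moves only by the tool jog_arm, never from a script. Its argument "steps" is a list of rows, each a list of 7 numbers: the opening, from 0 (shut) to 1 (fully open), then the shift along the tool's x, y, z in units of 0.12 m (1.0 is 0.12 m), then the turn, a rotation vector about the tool's x, y, z in units of pi/4 rad (1.0 is pi/4 rad). In form: [[jaw, dx, dy, dz, rx, ry, rz], ...]. A call has 1 to 10 rows; each row shifts and turns the commanded pose from where the row before left it, along the tool's axes as they then stand; what a row does not reach is not made up. A row lasts 1/10 s, in which the tool goes at most 50 mm and 8.59 degrees, less where a joint would pass 70% of its speed; a pose out of reach is approached as far as the arm can. A call with a number of a shift or a turn outside -1 to 1 is refused whole. A call with a gripper value outside its range is refused whole. The fingers move at their own pace and stop on an object; "force" is the grip in N (left out, the last holds). Time passes only in rows, so rows that do not move let the fingers close. It gives the time, the measured TCP pose, the force, the opening and the grip force at its end, in the units of the state.
- bot.read_state(): the state, without advancing time (a new reading comes with each control period).
- optics.camera(name): name is "scene" or "top"; returns the picture (480x640x3 uint8, blue, green, red); there is no depth.
- optics.camera_info(name): a dict with "K" (3x3 intrinsics, pixels), "dist" ([k1, k2, p1, p2, k3] as OpenCV has them; the pictures are not rectified), "xyz" and "orientation" of the camera in the world. Camera axes: x right, y down, z forward; pixel columns grow to the right and rows downward; lengths in m; the calibration is good to about 2 mm. A picture is of the moment at which its call begins. camera_info takes no time and is no camera call.
- bot.sign_off(): hands the job in; it is judged then, once.
The state is a dict: "t": time; "joints": joint angles; "joint_velocities": joint speeds; "joint_torque": joint torques, N m; "ee_pos": TCP position; "eef_rot": TCP orientation; "ft_force": force on the tool from outside, world axes, zero at the start; "torque": the same for the moment, N m; "width": opening from 0.0 (shut) to 1.0 (fully open); "finger_force": force on a finger pad.
Only numpy, scipy, OpenCV 4.12 (cv2) and the standard library are available. Lean on these libraries where they do the work, as an engineer would, in place of code of your own. Each camera call takes 0.05 s, during which the arm holds its last target. There are 200 camera calls.

## Working session

There is one attempt and no reset: what is moved stays moved. The work goes in short steps, Python scripts to look and compute and a tool call to move; the robot and the scene stay as the last step left them, time stands still between calls to the robot, and variables do not carry over. Pictures are saved under pics/ and viewed, at most 10 in all, crops included, and the job is handed in when it is done.

Besides the shell and the picture viewer there is one more tool, called in YAML: its name, and indented under it one key for each argument. jog_arm: Moves the arm, as the interface text tells. Its arguments: {"type":"object","properties":{"steps":{"type":"array","items":{"type":"array","items":{"type":"number"}}},"force":{"type":"number"}},"required":["steps"]}

```bash
mkdir -p pics; python3 - <<'E'
from station import bot, optics
import cv2
s=bot.read_state(); print(s['t'],s['ee_pos'],s['eef_rot'],s['width'])
for n in("scene","top"):
    cv2.imwrite(f"pics/{n}0.png",optics.camera(n)); print(optics.camera_info(n))
E
```

```text
0.0 [ 0.27172568 -0.58960569  0.2175084 ] [[ 9.08174791e-01  4.18589719e-01 -1.09387439e-03]
 [ 4.18591148e-01 -9.08171885e-01  2.29764396e-03]
 [-3.16558258e-05 -2.54454846e-03 -9.99996762e-01]] 0.9996118316541938
{'K': array([[583.0545947 ,   0.        , 310.29639047],
       [  0.        , 583.0545947 , 230.48163569],
       [  0.        ,   0.        ,   1.        ]]), 'dist': array([-0.11157067,  0.        ,  0.        ,  0.        ,  0.        ]), 'xyz': array([1.11157603, 0.89505656, 1.10989202]), 'orientation': array([[-0.8347409 ,  0.37976348, -0.39873216],
       [ 0.55063384,  0.57984907, -0.600481  ],
       [ 0.00316372, -0.72080147, -0.69313435]])}
{'K': array([[461.72272322,   0.        , 323.3139203 ],
       [  0.        , 461.72272322, 240.26384763],
       [  0.        ,   0.        ,   1.        ]]), 'dist': array([-0.0253909,  0.       ,  0.       ,  0.       ,  0.       ]), 'xyz': array([0.33633632, 0.03543035, 1.14411557]), 'orientation': array([[ 0.0208584 , -0.98313089,  0.18171015],
       [-0.99975823, -0.02177529, -0.00305212],
       [ 0.00695743, -0.18160256, -0.9833474 ]])}
```

View pics/top0.png

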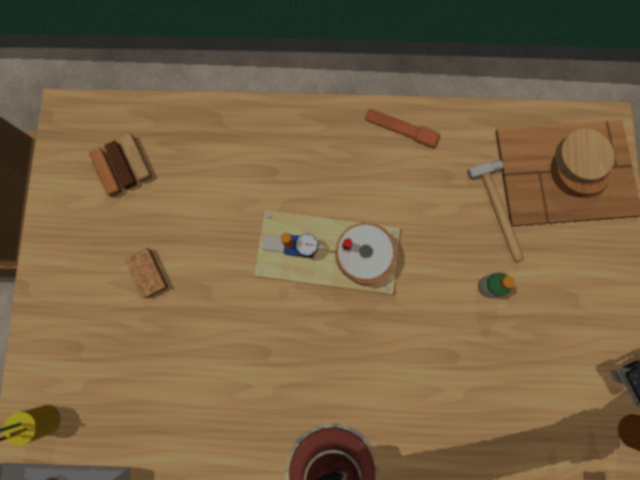

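View pics/scene0.png

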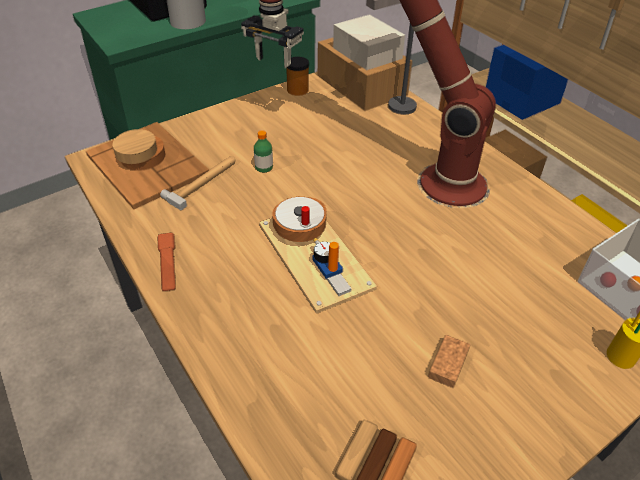

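Top view: jig centre-left with the wheel at (366,252), knob at (347,243), post at (287,240) and dial at (307,245). The scene view shows the same, with the dial at (323,250) just left of the post. Next I measure these.

```bash
cat > h.py <<'E'
import numpy as np, cv2
from station import bot, optics
def ray(n,uv):
    c=optics.camera_info(n); p=cv2.undistortPoints(np.array([[uv]],float),c['K'],c['dist'])[0,0]
    return c['xyz'], c['orientation']@np.array([p[0],p[1],1.])
def onz(n,uv,z):
    o,d=ray(n,uv); return (o+d*(z-o[2])/d[2])[:2]
def proj(n,P):
    c=optics.camera_info(n); R=c['orientation'].T
    return cv2.projectPoints(np.array([P],float),cv2.Rodrigues(R)[0],-R@c['xyz'],c['K'],c['dist'])[0].reshape(-1,2)
def mask(im,lo,hi,box):
    h=cv2.cvtColor(im,cv2.COLOR_BGR2HSV); m=cv2.inRange(h,np.array(lo),np.array(hi))
    z=np.zeros_like(m); a,b,c,d=box; z[b:d,a:c]=m[b:d,a:c]; return z
def cent(m):
    n,l,s,c=cv2.connectedComponentsWithStats(m); i=1+np.argmax(s[1:,4]); return c[i],s[i]
E
python3 - <<'E'
from h import *
B={'top':(255,205,410,300),'scene':(255,180,385,310)}
for n in B:
    im=cv2.imread(f'pics/{n}0.png')
    for nm,lo,hi,z in(('knob',(0,190,120),(5,255,255),.112),('post',(8,200,150),(17,255,255),.088)):
        c,s=cent(mask(im,lo,hi,B[n])); print(n,nm,c,s,onz(n,c,z))
    m=mask(im,(0,0,150),(180,50,255),B[n]); c,s=cent(m)
    m2=cv2.inRange(cv2.connectedComponents(m)[1],0,0)
    k=[x for x in cv2.findContours(m,cv2.RETR_EXTERNAL,cv2.CHAIN_APPROX_NONE)[0] if len(x)>20]
    for x in k:
        e=cv2.fitEllipse(cv2.convexHull(x)); print(n,'white',e,onz(n,e[0],.084),onz(n,e[0],.076))
    a,b,c,d=B[n]; cv2.imwrite(f'pics/{n}0c.png',cv2.resize(im[b:d,a:c],None,fx=5 if n=='top' else 4.5,fy=5 if n=='top' else 4.5,interpolation=cv2.INTER_CUBIC))
E
```

```text
top knob [347.18421053 243.02631579] [344 240   7   7  38] [ 0.52187879 -0.02212021]
top post [285.62962963 237.2962963 ] [283 235   6   6  27] [0.53657394 0.12000438]
top white ((306.9729919433594, 243.99258422851562), (16.45368194580078, 18.111045837402344), 6.115443706512451) [0.52255245 0.07003629] [0.5239577  0.07029744]
top white ((365.0973815917969, 251.23316955566406), (51.42145538330078, 52.44609069824219), 121.7817153930664) [ 0.50843698 -0.06559679] [ 0.50973572 -0.06635918]
scene knob [305.08737864 214.69902913] [302 206   7  19 103] [ 0.51674435 -0.02498972]
scene post [333.42253521 256.27699531] [329 242  10  30 213] [0.52649399 0.11554821]
scene white ((339.4051818847656, 283.1034851074219), (16.983474731445312, 22.549449920654297), 110.61241912841797) [0.56197521 0.19061607] [0.55768937 0.18512277]
scene white ((322.26629638671875, 247.1682586669922), (15.478804588317871, 16.38819694519043), 152.37530517578125) [0.52941677 0.07201854] [0.52487704 0.06560042]
scene white ((299.3783264160156, 213.03504943847656), (32.30098342895508, 47.943809509277344), 89.28987884521484) [ 0.5090386  -0.06442692] [ 0.50433995 -0.07190906]
```

View pics/top0c.png

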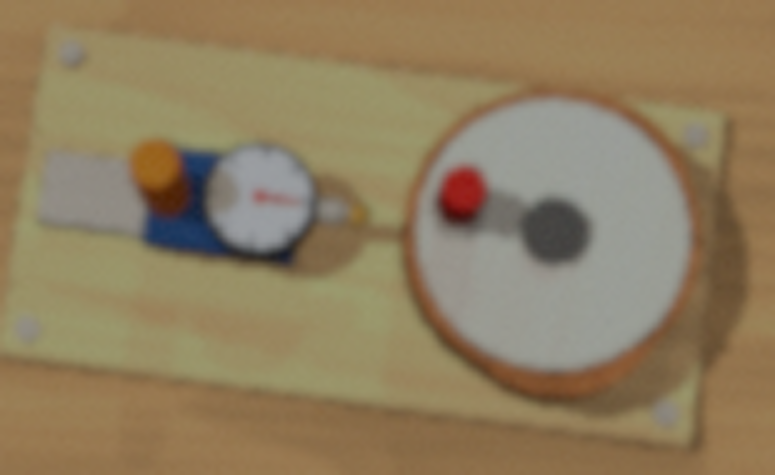

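View pics/scene0c.png

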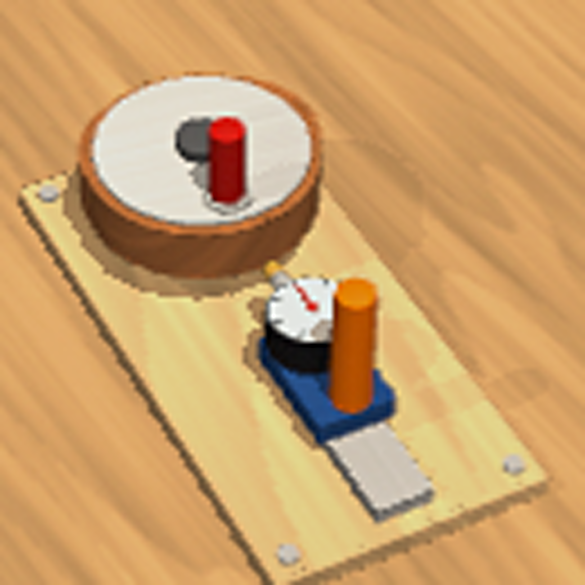

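The needle points at the wheel, so it reads 0. The knob sits on the gauge side of the wheel, and the dial is visible from both cameras. Next I compute consistent points.

```bash
python3 - <<'E'
from h import *
print('post',onz('top',(285.6,237.3),.13),onz('scene',(334.1,245.1),.13),onz('scene',(333.42,256.28),.088))
print('knob',onz('top',(347.18,243.03),.137),onz('scene',(305.4,208.9),.137),onz('scene',(305.09,214.7),.112))
# face plate & dial in both views over z -> best agreement
for nm,a,b in(('plate',(365.1,251.23),(299.38,213.04)),('dial',(306.97,243.99),(322.27,247.17))):
    for z in(.076,.08,.084,.088): print(nm,z,onz('top',a,z),onz('scene',b,z))
# board corners z=.016
T=lambda u,v:(u/5+255,v/5+205); S=lambda u,v:(u/4.5+255,v/4.5+180)
for p in((48,30),(0,355),(692,447),(727,115)): print('T',onz('top',T(*p),.016))
for p in((22,188),(548,476)): print('S',onz('scene',S(*p),.016))
E
```

```text
post [0.52860092 0.11670691] [0.52826157 0.11860069] [0.52650488 0.11555306]
knob [ 0.51737606 -0.02071697] [ 0.51923652 -0.01958537] [ 0.51674077 -0.024983  ]
plate 0.076 [ 0.50974337 -0.06636529] [ 0.50434676 -0.07189025]
plate 0.08 [ 0.50909398 -0.06598407] [ 0.50669605 -0.06814925]
plate 0.084 [ 0.50844459 -0.06560286] [ 0.50904535 -0.06440825]
plate 0.088 [ 0.50779519 -0.06522164] [ 0.51139464 -0.06066725]
dial 0.076 [0.52396371 0.07030463] [0.52487276 0.06561048]
dial 0.08 [0.52326106 0.07017403] [0.52714264 0.0688195 ]
dial 0.084 [0.52255841 0.07004343] [0.52941252 0.07202852]
dial 0.088 [0.52185576 0.06991283] [0.5316824  0.07523755]
T [0.61630052 0.18101001]
T [0.45212145 0.19732437]
T [ 0.41445999 -0.14161635]
T [ 0.58026061 -0.16022375]
S [ 0.57927983 -0.15741437]
S [0.45342965 0.20189143]
```

jog_arm:
  steps:
    - [1,0.27,-0.28,0,0,0,0]
    - [1,0.27,-0.28,0,0,0,0]
    - [1,0.27,-0.28,0,0,0,0]
    - [1,0.27,-0.28,0,0,0,0]
    - [1,0.27,-0.28,0,0,0,0]
    - [1,0.27,-0.28,0,0,0,0]
    - [1,0.27,-0.28,0,0,0,0]
    - [1,0.27,-0.28,0,0,0,0]
  force: 30

```text
t: 0.9
ee_pos: [0.395, -0.2358, 0.2185]
eef_rot: [[0.908, 0.418, -0.0], [0.418, -0.908, 0.0], [-0.0, -0.0, -1.0]]
ft_force: [0.6, 0.0, 0.4]
width: 0.999
finger_force: 0.0
```

jog_arm:
  steps:
    - [1,0.27,-0.28,0,0,0,0]
    - [1,0.27,-0.28,0,0,0,0]
    - [1,0.27,-0.28,0,0,0,0]
    - [1,0.27,-0.28,0,0,0,0]
    - [1,0.27,-0.28,0,0,0,0]
    - [1,0,0,0,0,0,0.17]
    - [1,0,0,0,0,0,0.17]
    - [1,0,0,0,0,0,0.17]
    - [1,0,0,0,0,0,0.17]
    - [1,0,0,0,0,0,0]

```text
t: 1.9
ee_pos: [0.4714, -0.0172, 0.2184]
eef_rot: [[0.995, -0.102, -0.001], [-0.102, -0.995, -0.0], [-0.001, 0.0, -1.0]]
ft_force: [0.9, -0.4, 0.4]
width: 0.999
finger_force: 0.0
```

```bash
cat >> h.py <<'E'
def to(P,deg=None):
    "tool-frame shift and yaw to world target (units)"
    s=bot.read_state(); R=np.array(s['eef_rot']); d=R.T@(np.array(P)-s['ee_pos'])/.12
    y=np.degrees(np.arctan2(R[1,1],R[0,1]))
    print('t',s['t'],'pos',np.round(s['ee_pos'],4),'yawY',round(y,2),'shift',np.round(d,3),'w',round(s['width'],3),'f',np.round(s['ft_force'],1),np.round(s['finger_force'],1),'z',np.round(R[:,2],3))
    if deg is not None: print('rz',round(-(deg-y)/45,3))
E
python3 -c "
from h import *
to((.528,.117,.2),-96.2)"
```

```text
t 1.9 pos [ 0.4714 -0.0172  0.2184] yawY -95.83 shift [ 0.356 -1.16   0.152] w 0.999 f [ 0.9 -0.4  0.4] 0.0 z [-0.001 -0.    -1.   ]
rz 0.008
```

jog_arm:
  steps:
    - [1,0.119,-0.387,0,0,0,0.008]
    - [1,0.119,-0.387,0,0,0,0]
    - [1,0.119,-0.387,0,0,0,0]
    - [1,0,0,0,0,0,0]
    - [1,0,0,0,0,0,0]
    - [1,0,0,0,0,0,0]

```text
t: 2.5
ee_pos: [0.5287, 0.115, 0.2184]
eef_rot: [[0.994, -0.109, -0.001], [-0.109, -0.994, -0.001], [-0.001, 0.001, -1.0]]
ft_force: [1.0, 0.5, -0.5]
width: 0.999
finger_force: 0.0
```

```bash
python3 -c "
from h import *
to((.528,.117,.093),-96.2)
cv2.imwrite('pics/s1.png',optics.camera('scene')[130:330,220:420].repeat(3,0).repeat(3,1))"
```

```text
t 2.5 pos [0.5287 0.115  0.2184] yawY -96.25 shift [-0.007 -0.018  1.045] w 0.999 f [ 1.   0.5 -0.5] 0.0 z [-0.001 -0.001 -1.   ]
rz -0.001
```

View pics/s1.png

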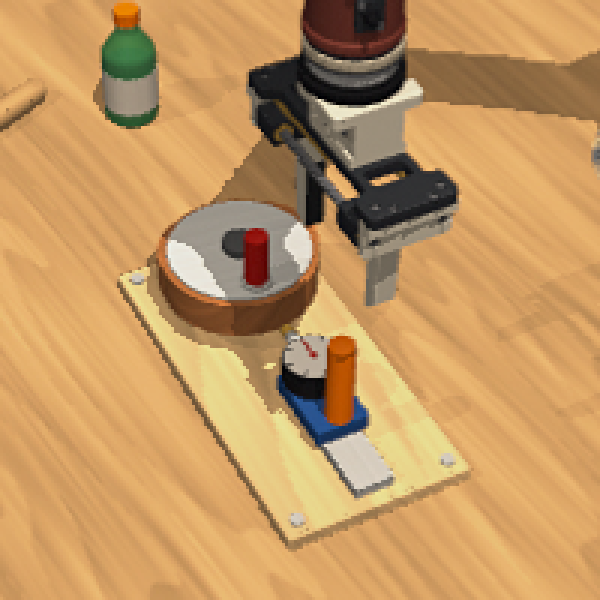

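The gripper is above the post with the fingers straddling it along the slide axis (post at about (340,380) in the crop). I'll descend, close, and then slide.

jog_arm:
  steps:
    - [1,-0.003,-0.01,0.21,0,0,0]
    - [1,0,0,0.21,0,0,0]
    - [1,0,0,0.21,0,0,0]
    - [1,0,0,0.21,0,0,0]
    - [1,0,0,0.205,0,0,0]
    - [1,0,0,0,0,0,0]
    - [1,0,0,0,0,0,0]

```text
t: 3.25
ee_pos: [0.529, 0.1167, 0.0937]
eef_rot: [[0.994, -0.11, -0.0], [-0.11, -0.994, -0.0], [-0.0, 0.0, -1.0]]
ft_force: [0.2, 0.3, 0.3]
width: 1.001
finger_force: 0.0
```

jog_arm:
  steps:
    - [0.2,0,0,0,0,0,0]
    - [0.2,0,0,0,0,0,0]
    - [0.2,0,0,0,0,0,0]
    - [0.2,0,0,0,0,0,0]
    - [0.2,0,0,0,0,0,0]
    - [0.2,0,0,0,0,0,0]
    - [0.2,0,0,0,0,0,0]
    - [0.2,0,0,0,0,0,0]

```text
t: 4.05
ee_pos: [0.5289, 0.1179, 0.0932]
eef_rot: [[0.994, -0.108, -0.0], [-0.108, -0.994, 0.0], [-0.0, -0.0, -1.0]]
ft_force: [-0.3, 0.1, 0.2]
width: 0.361
finger_force: 0.0
```

```bash
python3 -c "
from h import *
to((.528,.117,.093),-96.2)
cv2.imwrite('pics/s2.png',np.hstack([optics.camera(n)[b:b+120,a:a+120].repeat(3,0).repeat(3,1) for n,a,b in(('scene',270,190),('top',260,190))]))"
```

```text
t 4.05 pos [0.5289 0.1179 0.0932] yawY -96.21 shift [-0.006  0.008  0.002] w 0.361 f [-0.3  0.1  0.2] 0.0 z [-0.  0. -1.]
rz -0.0
```

View pics/s2.png

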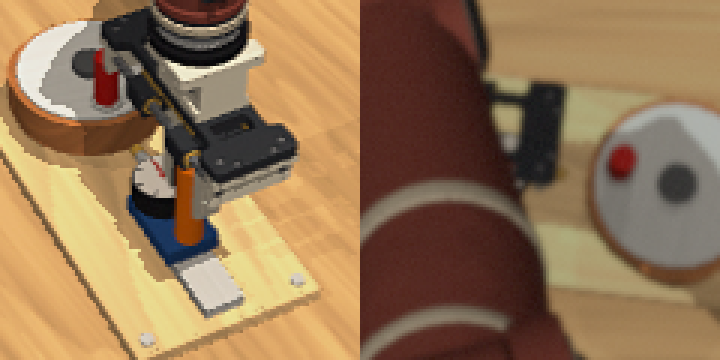

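The scene view shows the post between the fingers, still closing, and the dial (155,180 in the crop) stays visible. I'll finish closing and write a needle reader.

jog_arm:
  steps:
    - [0.1,0,0,0,0,0,0]
    - [0.1,0,0,0,0,0,0]
    - [0.1,0,0,0,0,0,0]
    - [0.1,0,0,0,0,0,0]

```text
t: 4.55
ee_pos: [0.5288, 0.1168, 0.0932]
eef_rot: [[0.994, -0.109, -0.001], [-0.109, -0.994, -0.001], [-0.0, 0.001, -1.0]]
ft_force: [-0.8, -3.7, 0.4]
width: 0.253
finger_force: 30.0
```

```bash
cat >> h.py <<'E'
A=np.array([.5075,-.0665]); PSI=np.radians(83.8)
def needle(cams=('scene','top'),save=None):
    s=bot.read_state(); out={}
    ex=np.array([np.cos(PSI),np.sin(PSI)])
    for n in cams:
        im=optics.camera(n); 
        if save: cv2.imwrite(f'pics/{n}{save}.png',im)
        # dial white face blob gives the box; red pixels on it, ray-cast to z=.077
        h=cv2.cvtColor(im,cv2.COLOR_BGR2HSV).astype(int)
        red=((h[...,0]<8)|(h[...,0]>172))&(h[...,1]>55)&(h[...,2]>70)
        v,u=np.nonzero(red); P=np.array([onz(n,(a,b),.077) for a,b in zip(u,v) if 270<a<350 and 205<b<275]).reshape(-1,2)
        W=h[v,u,1].astype(float)[[270<a<350 and 205<b<275 for a,b in zip(u,v)]] if len(P) else []
        out[n]=(P,W)
    return s,out
E
python3 - <<'E'
from h import *
to((.528,.117,.093),-96.2)
s,o=needle()
ex=np.array([np.cos(PSI),np.sin(PSI)]);ey=np.array([-ex[1],ex[0]])
for n,(P,W) in o.items():
    Q=(P-A)@np.array([ex,ey]).T
    k=(abs(Q[:,0]-.138)<.03)&(abs(Q[:,1])<.03); print(n); print(np.round(np.c_[Q[k]*1e3,W[k]]).astype(int).tolist())
E
```

```text
t 4.55 pos [0.5288 0.1168 0.0932] yawY -96.26 shift [-0.006 -0.001  0.002] w 0.253 f [-0.8 -3.7  0.4] 30.0 z [-0.001 -0.001 -1.   ]
rz -0.001
scene
[[119, -2, 93], [123, -1, 179], [124, 1, 107], [127, -1, 176], [130, -2, 135], [131, 0, 128], [134, -2, 138], [136, 1, 189], [137, 3, 139], [137, -3, 141], [139, -1, 227], [140, 1, 135], [143, 0, 105]]
top
[[168, 5, 136], [167, 12, 144], [164, 14, 133], [154, 15, 124]]
```

jog_arm:
  steps:
    - [0.1,0,0.05,0,0,0,0]
    - [0.1,0,0.05,0,0,0,0]
    - [0.1,0,0.04,0,0,0,0]
    - [0.1,0,0.04,0,0,0,0]
    - [0.1,0,0,0,0,0,0]
    - [0.1,0,0,0,0,0,0]
    - [0.1,0,0,0,0,0,0]

```text
t: 5.35
ee_pos: [0.527, 0.1004, 0.0932]
eef_rot: [[0.994, -0.105, 0.002], [-0.105, -0.994, 0.005], [0.001, -0.005, -1.0]]
ft_force: [0.5, 4.5, -2.5]
width: 0.253
finger_force: 30.0
```

```bash
cat >> h.py <<'E'
ex=np.array([np.cos(PSI),np.sin(PSI)]);ey=np.array([-ex[1],ex[0]])
def read(car,cams=('scene',),v=0,save=None,px=.138,py=-.0005):
    s,o=needle(cams,save)
    for n,(P,W) in o.items():
        if not len(P): print(n,'none'); continue
        Q=((P-A)@np.array([ex,ey]).T-[px-car,py])*1e3; r=np.hypot(*Q.T)
        if v: k=r<26; print(np.round(np.c_[Q[k],W[k]]).astype(int).tolist())
        k=(r>5)&(r<21); D=Q[k]/r[k,None]*W[k,None]*r[k,None]
        # clockwise from above, from -x ; ex,ey right-handed seen from above
        m=D.sum(0); a=np.degrees(np.arctan2(m[1],m[0])); cw=(180-a+180)%360-180
        print(n,'npix',k.sum(),'coher',round(np.hypot(*m)/np.linalg.norm(D,axis=1).sum(),2),'cw deg',round(cw,1),'reading mm',round(cw%360/23 if cw>-20 else (cw+360)/23,2))
E
python3 - <<'E'
from h import *
to((.528,.117,.093),-96.2)
p=np.array(bot.read_state()['ee_pos'][:2]); car=(np.array([.5288,.1168])-p)@ex; print(car)
read(car,('scene','top'),v=1,save='3')
E
```

```text
t 5.35 pos [0.527  0.1004 0.0932] yawY -96.05 shift [-0.006 -0.138  0.003] w 0.253 f [ 0.5  4.5 -2.5] 30.0 z [ 0.002  0.005 -1.   ]
rz 0.003
0.016482405443545883
[[-17, 3, 140], [-15, 5, 107], [-13, 2, 81], [-12, 4, 133], [-9, 2, 129], [-6, 0, 130], [-5, 3, 114], [-3, -1, 92], [-2, 1, 216], [-1, 3, 92], [0, -3, 138], [1, -1, 225], [2, 2, 134]]
scene npix 7 coher 0.99 cw deg 14.1 reading mm 0.61
[[24, -7, 158], [26, -2, 150], [23, -2, 162], [21, 0, 151], [25, 3, 152], [20, 2, 154], [25, 5, 152], [22, 5, 156], [20, 4, 158], [24, 7, 169], [22, 7, 152], [22, 9, 157], [17, 9, 147], [21, 12, 156], [19, 11, 143], [17, 11, 154], [21, 14, 131], [19, 14, 139], [17, 14, 131], [14, 13, 136], [12, 13, 133], [9, 15, 117], [0, 16, 119]]
top npix 9 coher 0.91 cw deg 149.7 reading mm 6.51
```

jog_arm:
  steps:
    - [0.1,0,0.02,0,0,0,0]
    - [0.1,0,0.02,0,0,0,0]
    - [0.1,0,0,0,0,0,0]
    - [0.1,0,0,0,0,0,0]

```text
t: 5.85
ee_pos: [0.5265, 0.0963, 0.0932]
eef_rot: [[0.994, -0.105, 0.002], [-0.105, -0.994, 0.006], [0.001, -0.006, -1.0]]
ft_force: [1.8, 6.7, -3.3]
width: 0.254
finger_force: 30.0
```

```bash
cat >> h.py <<'E'
def car():
    return (np.array([.5288,.1168])-np.array(bot.read_state()['ee_pos'][:2]))@ex
E
python3 - <<'E'
from h import *
to((.528,.117,.093),-96.2)
print(car()); read(car(),v=1)
E
```

```text
t 5.85 pos [0.5265 0.0963 0.0932] yawY -96.02 shift [-0.006 -0.173  0.003] w 0.254 f [ 1.8  6.7 -3.3] 30.0 z [ 0.002  0.006 -1.   ]
rz 0.004
0.02065942488177002
[[-3, -2, 96], [-2, 0, 237], [-1, 3, 138], [0, -3, 128], [1, -1, 226], [2, 1, 122]]
scene npix 0 coher nan cw deg -180.0 reading mm 7.83h.py:46: RuntimeWarning: invalid value encountered in scalar divide
  print(n,'npix',k.sum(),'coher',round(np.hypot(*m)/np.linalg.norm(D,axis=1).sum(),2),'cw deg',round(cw,1),'reading mm',round(cw%360/23 if cw>-20 else (cw+360)/23,2))
```

```bash
python3 - <<'E'
from h import *
im=optics.camera('scene')[205:285,270:360]; cv2.imwrite('pics/s4.png',cv2.resize(im,None,fx=6,fy=6,interpolation=cv2.INTER_CUBIC))
E
```

```text
(no output)
```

View pics/s4.png

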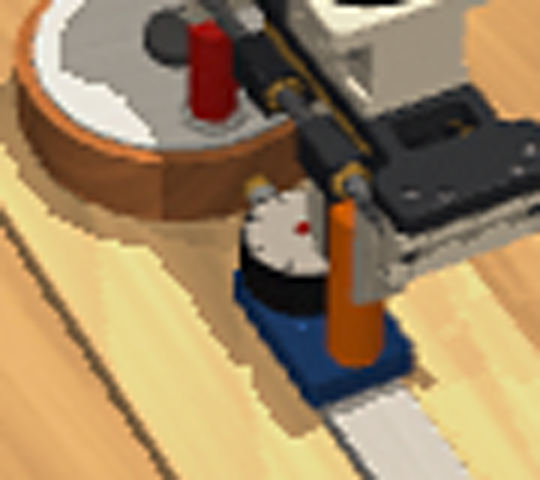

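The dial hub shows at (302,228) and the needle is hidden behind the finger, so the plunger is pressed by a few mm. I'll let go, lift and read it.

jog_arm:
  steps:
    - [0.7,0,0,0,0,0,0]
    - [0.7,0,0,0,0,0,0]
    - [0.7,0,0,0,0,0,0]
    - [0.7,0,0,0,0,0,0]
    - [0.7,0,0,-0.25,0,0,0]
    - [0.7,0,0,-0.25,0,0,0]
    - [0.7,0,0,-0.25,0,0,0]
    - [0.7,0,0,0,0,0,0]

```text
t: 6.75
ee_pos: [0.529, 0.0919, 0.1874]
eef_rot: [[0.994, -0.109, 0.009], [-0.109, -0.994, 0.002], [0.009, -0.003, -1.0]]
ft_force: [0.3, -0.7, -0.9]
width: 0.7
finger_force: 0.0
```

```bash
python3 - <<'E'
from h import *
to((.518,-.021,.101),-96.2)
print(bot.read_state()['joints'])
read(.0206,('scene','top'),v=1,save='5')
E
```

```text
t 6.75 pos [0.529  0.0919 0.1874] yawY -96.26 shift [0.005 0.947 0.718] w 0.7 f [ 0.3 -0.7 -0.9] 0.0 z [ 0.009  0.002 -1.   ]
rz -0.001
[-0.18059008  0.47032493 -0.04739977  1.80137537  0.02874928  0.86116359
 -1.92145705]Traceback (most recent call last):
  File "<stdin>", line 4, in <module>
  File "h.py", line 38, in read
    s,o=needle(cams,save)
        ~~~~~~^^^^^^^^^^^
  File "h.py", line 32, in needle
    v,u=np.nonzero(red); P=np.array([onz(n,(a,b),.077) for a,b in zip(u,v) if 270<a<350 and 205<b<275]).reshape(-1,2)
                                     ~~~^^^^^^^^^^^^^^
  File "h.py", line 7, in onz
    o,d=ray(n,uv); return (o+d*(z-o[2])/d[2])[:2]
        ~~~^^^^^^
  File "h.py", line 4, in ray
    c=optics.camera_info(n); p=cv2.undistortPoints(np.array([[uv]],float),c['K'],c['dist'])[0,0]
ValueError: time passes only in moves, steps and waits
```

```bash
sed -i 's/c=optics.camera_info(n)/c=CI[n]/; /^from station/a CI={n:optics.camera_info(n) for n in("scene","top")}' h.py; python3 - <<'E'
from h import *
read(.0206,('scene','top'),v=1,save='5')
E
```

```text
[[-3, -2, 96], [-2, 0, 246], [-1, 3, 176], [0, 5, 129], [1, 7, 138], [3, 9, 190], [0, -3, 127], [1, -1, 249], [2, 1, 196], [3, 3, 124], [5, 6, 100]]
scene npix 3 coher 0.98 cw deg 109.3 reading mm 4.75
[[9, -24, 165], [14, -21, 155], [11, -21, 150], [9, -22, 147], [18, -18, 156], [16, -18, 163], [13, -19, 148], [11, -19, 156], [9, -19, 158], [6, -20, 151], [20, -15, 151], [18, -16, 154], [15, -16, 151], [13, -16, 154], [11, -17, 150], [8, -17, 162], [6, -17, 145], [22, -13, 163], [20, -13, 150], [17, -13, 150], [15, -14, 154], [13, -14, 143], [10, -14, 156], [8, -15, 152], [24, -10, 149], [22, -10, 157], [19, -11, 153], [17, -11, 157], [15, -11, 158], [12, -12, 151], [10, -12, 171], [8, -12, 152], [5, -13, 149], [3, -13, 147], [24, -8, 151], [21, -8, 155], [19, -8, 158], [17, -9, 150], [14, -9, 161], [12, -9, 146], [10, -10, 150], [7, -10, 155], [5, -10, 151], [23, -5, 174], [21, -6, 149], [19, -6, 156], [16, -6, 152], [14, -7, 159], [12, -7, 154], [9, -7, 155], [7, -7, 154], [5, -8, 149], [2, -8, 158], [25, -3, 157], [23, -3, 152], [21, -3, 152], [18, -4, 146], [16, -4, 153], [14, -
[... 1429 characters left out ...]
160], [15, 18, 146], [13, 17, 157], [11, 17, 154], [8, 17, 148], [6, 16, 154], [4, 16, 150], [1, 16, 153], [-1, 15, 152], [-3, 15, 154], [-5, 15, 150], [-8, 15, 165], [15, 20, 166], [13, 20, 152], [10, 19, 157], [8, 19, 158], [6, 19, 155], [3, 18, 148], [1, 18, 151], [-1, 18, 162], [-3, 18, 157], [-6, 17, 157], [12, 22, 147], [10, 22, 148], [8, 21, 143], [5, 21, 156], [3, 21, 157], [1, 20, 159], [-1, 20, 146], [-4, 20, 150], [-6, 20, 165], [10, 24, 155], [7, 24, 155], [5, 23, 159], [3, 23, 150], [1, 23, 144], [-2, 23, 152], [-4, 22, 157], [-6, 22, 147], [3, 25, 150], [0, 25, 158], [-2, 25, 156], [-4, 25, 152], [-7, 24, 154], [-9, 24, 164]]
top npix 130 coher 0.59 cw deg 157.6 reading mm 6.85
```

jog_arm:
  steps:
    - [1,0,0.19,0,0,0,0]
    - [1,0,0.25,0,0,0,0]
    - [1,0,0.25,0,0,0,0]
    - [1,0,0.25,0,0,0,0]
    - [1,0,0,0,0,0,0]
    - [1,0,0,0,0,0,0]
    - [1,0,0,0,0,0,0]

```text
t: 7.65
ee_pos: [0.5136, -0.0188, 0.1826]
eef_rot: [[0.994, -0.106, -0.001], [-0.106, -0.994, 0.001], [-0.002, -0.001, -1.0]]
ft_force: [0.7, -0.2, 1.3]
width: 0.998
finger_force: 0.0
```

```bash
python3 - <<'E'
from h import *
to((.518,-.021,.101),-96.2)
read(.0206,('scene','top'),v=1,save='6')
c,s=cent(mask(cv2.imread('pics/scene6.png'),(0,190,120),(5,255,255),(255,180,385,310)));print(c,s)
E
```

```text
t 7.65 pos [ 0.5136 -0.0188  0.1826] yawY -96.09 shift [0.04  0.015 0.68 ] w 0.998 f [ 0.7 -0.2  1.3] 0.0 z [-0.001  0.001 -1.   ]
rz 0.002
[[-3, -2, 71], [-2, 0, 244], [-1, 3, 170], [0, 5, 114], [1, 7, 127], [3, 9, 208], [0, -3, 152], [1, -1, 247], [2, 1, 188], [3, 3, 109], [5, 6, 72]]
scene npix 3 coher 0.99 cw deg 108.1 reading mm 4.7
[[4, -1, 58], [1, -1, 64]]
top npix 0 coher nan cw deg -180.0 reading mm 7.83
[304.90909091 208.54545455] [302 206   7   6  33]h.py:47: RuntimeWarning: invalid value encountered in scalar divide
  print(n,'npix',k.sum(),'coher',round(np.hypot(*m)/np.linalg.norm(D,axis=1).sum(),2),'cw deg',round(cw,1),'reading mm',round(cw%360/23 if cw>-20 else (cw+360)/23,2))
```

jog_arm:
  steps:
    - [1,0.04,0.015,0.17,0,0,0]
    - [1,0,0,0.17,0,0,0]
    - [1,0,0,0.17,0,0,0]
    - [1,0,0,0.17,0,0,0]
    - [0.5,0,0,0,0,0,0]
    - [0.4,0,0,0,0,0,0]
    - [0.1,0,0,0,0,0,0]
    - [0.1,0,0,0,0,0,0]
    - [0.1,0,0,0,0,0,0]
    - [0.1,0,0,0,0,0,0]

```text
t: 8.75
ee_pos: [0.5187, -0.0228, 0.1022]
eef_rot: [[0.994, -0.108, 0.001], [-0.108, -0.994, 0.0], [0.001, -0.0, -1.0]]
ft_force: [-0.0, 0.3, 1.2]
width: 0.536
finger_force: 0.0
```

jog_arm:
  steps:
    - [0.1,0,0,0,0,0,0]
    - [0.1,0,0,0,0,0,0]
    - [0.1,0,0,0,0,0,0]
    - [0.1,0,0,0,0,0,0]
    - [0.1,0,0,0,0,0,0]

```text
t: 9.25
ee_pos: [0.5185, -0.0222, 0.1017]
eef_rot: [[0.994, -0.108, 0.0], [-0.108, -0.994, 0.001], [0.0, -0.001, -1.0]]
ft_force: [-0.4, 0.7, -0.2]
width: 0.231
finger_force: 30.0
```

```bash
python3 - <<'E'
from h import *
to((.518,-.021,.101),-96.2)
read(.0206,('scene',),v=0,save='7')
d=np.array(bot.read_state()['ee_pos'][:2])-A; print(np.hypot(*d),np.degrees(np.arctan2(d@ey,d@ex)))
E
```

```text
t 9.25 pos [ 0.5185 -0.0222  0.1017] yawY -96.19 shift [-0.005 -0.009  0.006] w 0.231 f [-0.4  0.7 -0.2] 30.0 z [ 0.     0.001 -1.   ]
rz 0.0
scene npix 3 coher 0.99 cw deg 108.1 reading mm 4.7
0.04566144211965908 -7.734635262277085
```

```bash
cat > rd.py <<'E'
import sys; from h import *
np.seterr(all='ignore')
s=bot.read_state(); d=np.array(s['ee_pos'][:2])-A; th=np.degrees(np.arctan2(d@ey,d@ex))
print('TH',round(th,1),'r',round(np.hypot(*d)*1e3,1),'z',round(s['ee_pos'][2],4),'t',s['t'],'f',np.round(s['ft_force'],1)); read(.0206,('scene','top'),save='_%d'%(s['t']*100))
E
```

jog_arm:
  steps:
    - [0.1,-0.067,-0.004,0,0,0,0]
    - [0.1,-0.066,0.008,0,0,0,0]
    - [0.1,0,0,0,0,0,0]

```text
t: 9.6
ee_pos: [0.5027, -0.0211, 0.1017]
eef_rot: [[0.994, -0.108, 0.001], [-0.108, -0.994, 0.001], [0.001, -0.001, -1.0]]
ft_force: [1.1, 2.2, -2.4]
width: 0.237
finger_force: 30.0
```

```bash
python3 rd.py
```

```text
TH 12.2 r 45.7 z 0.1017 t 9.6 f [ 1.1  2.2 -2.4]
scene npix 3 coher 0.99 cw deg 108.1 reading mm 4.7
top npix 0 coher nan cw deg -180.0 reading mm 7.83
```

jog_arm:
  steps:
    - [0.1,-0.064,0.02,0,0,0,0]
    - [0.1,-0.06,0.03,0,0,0,0]
    - [0.1,0,0,0,0,0,0]

```text
t: 10.0
ee_pos: [0.4868, -0.0257, 0.1017]
eef_rot: [[0.994, -0.108, 0.0], [-0.108, -0.994, 0.0], [0.0, -0.0, -1.0]]
ft_force: [2.0, 1.9, -2.4]
width: 0.234
finger_force: 30.0
```

```bash
python3 rd.py
```

```text
TH 33.1 r 45.7 z 0.1017 t 10.0 f [ 2.   1.9 -2.4]
scene npix 3 coher 0.99 cw deg 108.1 reading mm 4.7
top npix 0 coher nan cw deg -180.0 reading mm 7.83
```

The reading is constant, so this stretch is plain rim at a base reading of about 4.7 mm. I'll keep turning.

jog_arm:
  steps:
    - [0.1,-0.053,0.04,0,0,0,0]
    - [0.1,-0.046,0.049,0,0,0,0]
    - [0.1,0,0,0,0,0,0]

```text
t: 10.4
ee_pos: [0.4736, -0.0357, 0.1017]
eef_rot: [[0.994, -0.109, -0.001], [-0.109, -0.994, -0.0], [-0.001, 0.0, -1.0]]
ft_force: [0.9, 1.4, -1.1]
width: 0.231
finger_force: 30.0
```

```bash
python3 rd.py
```

```text
TH 53.9 r 45.8 z 0.1017 t 10.4 f [ 0.9  1.4 -1.1]
scene npix 3 coher 0.99 cw deg 108.1 reading mm 4.7
top npix 0 coher nan cw deg -180.0 reading mm 7.83
```

jog_arm:
  steps:
    - [0.1,-0.036,0.056,0,0,0,0]
    - [0.1,-0.026,0.062,0,0,0,0]
    - [0.1,0,0,0,0,0,0]

```text
t: 10.8
ee_pos: [0.465, -0.0492, 0.1017]
eef_rot: [[0.994, -0.109, -0.0], [-0.109, -0.994, -0.0], [0.0, 0.0, -1.0]]
ft_force: [0.7, 1.1, -2.4]
width: 0.233
finger_force: 30.0
```

```bash
python3 rd.py
```

```text
TH 74.0 r 45.9 z 0.1017 t 10.8 f [ 0.7  1.1 -2.4]
scene npix 3 coher 0.99 cw deg 108.1 reading mm 4.7
top npix 1 coher 1.0 cw deg 126.9 reading mm 5.52
```

jog_arm:
  steps:
    - [0.1,-0.015,0.065,0,0,0,0]
    - [0.1,-0.004,0.067,0,0,0,0]
    - [0.1,0,0,0,0,0,0]

```text
t: 11.2
ee_pos: [0.4615, -0.0644, 0.1017]
eef_rot: [[0.994, -0.109, 0.001], [-0.109, -0.994, -0.0], [0.001, -0.0, -1.0]]
ft_force: [2.4, 1.3, -1.8]
width: 0.234
finger_force: 30.0
```

```bash
python3 rd.py
```

```text
TH 93.6 r 46.1 z 0.1017 t 11.2 f [ 2.4  1.3 -1.8]
scene npix 2 coher 1.0 cw deg 127.9 reading mm 5.56
top npix 0 coher nan cw deg -180.0 reading mm 7.83
```

jog_arm:
  steps:
    - [0.1,0.008,0.066,0,0,0,0]
    - [0.1,0.02,0.064,0,0,0,0]
    - [0.1,0,0,0,0,0,0]

```text
t: 11.6
ee_pos: [0.4633, -0.0799, 0.1017]
eef_rot: [[0.994, -0.108, 0.001], [-0.108, -0.994, 0.0], [0.001, -0.0, -1.0]]
ft_force: [2.2, 2.6, -1.9]
width: 0.234
finger_force: 30.0
```

```bash
python3 rd.py; python3 -c "
import cv2,glob,numpy as np
f=sorted(glob.glob('pics/scene_*.png'),key=lambda x:int(x[11:-4]))[1:]
g=[p.replace('scene','top') for p in f]
a=np.hstack([cv2.resize(cv2.imread(p)[222:267,300:345],(155,155)) for p in f])
b=np.hstack([cv2.resize(cv2.imread(p)[210:270,280:340],(155,155)) for p in g])
cv2.imwrite('pics/m1.png',np.vstack([a,b])[:, :800])"
```

```text
TH 113.0 r 46.2 z 0.1017 t 11.6 f [ 2.2  2.6 -1.9]
scene npix 7 coher 1.0 cw deg 175.1 reading mm 7.61
top npix 2 coher 1.0 cw deg 177.2 reading mm 7.7
```

View pics/m1.png

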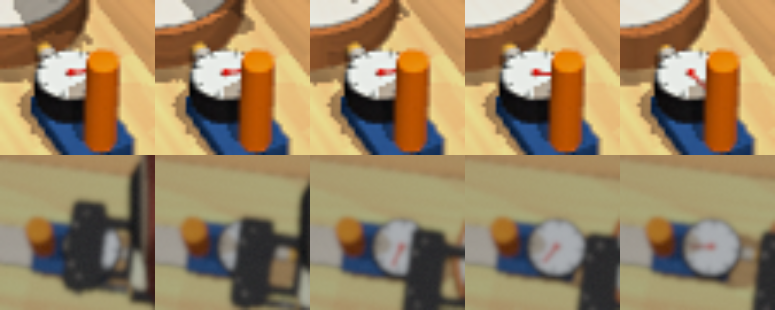

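Both cameras now see the needle, and it starts rising at θ≈90°. I continue in 10° steps over the swelling.

```bash
sed -i 's/h\[...,1\]>55/h[...,1]>38/' h.py
```

jog_arm:
  steps:
    - [0.1,0.03,0.06,0,0,0,0]
    - [0.1,0,0,0,0,0,0]

```text
t: 11.9
ee_pos: [0.4661, -0.0872, 0.1017]
eef_rot: [[0.994, -0.108, 0.001], [-0.108, -0.994, 0.0], [0.001, -0.001, -1.0]]
ft_force: [3.3, 2.8, -1.2]
width: 0.231
finger_force: 30.0
```

```bash
python3 rd.py
```

```text
TH 122.7 r 46.2 z 0.1017 t 11.9 f [ 3.3  2.8 -1.2]
scene npix 8 coher 0.99 cw deg 175.0 reading mm 7.61
top npix 5 coher 0.98 cw deg -176.7 reading mm 7.97
```

jog_arm:
  steps:
    - [0.1,0.04,0.053,0,0,0,0]
    - [0.1,0,0,0,0,0,0]

```text
t: 12.2
ee_pos: [0.4701, -0.0939, 0.1017]
eef_rot: [[0.994, -0.108, 0.001], [-0.108, -0.994, 0.001], [0.0, -0.001, -1.0]]
ft_force: [3.5, 4.2, -1.7]
width: 0.233
finger_force: 30.0
```

```bash
python3 rd.py
```

```text
TH 132.4 r 46.3 z 0.1017 t 12.2 f [ 3.5  4.2 -1.7]
scene npix 4 coher 0.99 cw deg 154.7 reading mm 6.73
top npix 8 coher 0.97 cw deg 166.5 reading mm 7.24
```

jog_arm:
  steps:
    - [0.1,0.049,0.046,0,0,0,0]
    - [0.1,0,0,0,0,0,0]

```text
t: 12.5
ee_pos: [0.4752, -0.0998, 0.1017]
eef_rot: [[0.994, -0.108, -0.0], [-0.108, -0.994, 0.001], [-0.0, -0.001, -1.0]]
ft_force: [3.2, 4.3, -0.3]
width: 0.228
finger_force: 30.0
```

```bash
python3 rd.py
```

```text
TH 142.0 r 46.4 z 0.1017 t 12.5 f [ 3.2  4.3 -0.3]
scene npix 4 coher 0.98 cw deg 117.6 reading mm 5.11
top npix 6 coher 0.9 cw deg 130.9 reading mm 5.69
```

jog_arm:
  steps:
    - [0.1,0.056,0.036,0,0,0,0]
    - [0.1,0,0,0,0,0,0]

```text
t: 12.8
ee_pos: [0.4808, -0.1044, 0.1017]
eef_rot: [[0.994, -0.108, -0.001], [-0.108, -0.994, 0.001], [-0.002, -0.001, -1.0]]
ft_force: [1.5, 4.6, 0.5]
width: 0.234
finger_force: 30.0
```

```bash
python3 rd.py
```

```text
TH 151.0 r 46.4 z 0.1017 t 12.8 f [1.5 4.6 0.5]
scene npix 3 coher 0.99 cw deg 108.1 reading mm 4.7
top npix 5 coher 1.0 cw deg 115.8 reading mm 5.03
```

jog_arm:
  steps:
    - [0.1,0.062,0.026,0,0,0,0]
    - [0.1,0,0,0,0,0,0]

```text
t: 13.1
ee_pos: [0.4872, -0.1083, 0.1017]
eef_rot: [[0.994, -0.108, -0.003], [-0.108, -0.994, 0.001], [-0.003, -0.001, -1.0]]
ft_force: [0.9, 4.6, 1.7]
width: 0.231
finger_force: 30.0
```

```bash
python3 rd.py
```

```text
TH 160.3 r 46.4 z 0.1017 t 13.1 f [0.9 4.6 1.7]
scene npix 3 coher 0.99 cw deg 108.1 reading mm 4.7
top npix 7 coher 0.92 cw deg 120.5 reading mm 5.24
```

jog_arm:
  steps:
    - [0.1,0.065,0.015,0,0,0,0]
    - [0.1,0,0,0,0,0,0]

```text
t: 13.4
ee_pos: [0.4945, -0.1111, 0.1017]
eef_rot: [[0.994, -0.108, -0.003], [-0.108, -0.994, 0.001], [-0.003, -0.001, -1.0]]
ft_force: [-0.1, 5.7, 3.2]
width: 0.233
finger_force: 30.0
```

```bash
python3 rd.py
```

```text
TH 169.9 r 46.4 z 0.1017 t 13.4 f [-0.1  5.7  3.2]
scene npix 3 coher 0.99 cw deg 108.1 reading mm 4.7
top npix 6 coher 0.99 cw deg 117.3 reading mm 5.1
```

jog_arm:
  steps:
    - [0.1,0.067,0.004,0,0,0,0]
    - [0.1,0,0,0,0,0,0]

```text
t: 13.7
ee_pos: [0.5023, -0.1126, 0.1016]
eef_rot: [[0.994, -0.108, -0.003], [-0.108, -0.994, 0.001], [-0.003, -0.001, -1.0]]
ft_force: [-0.4, 5.2, 3.5]
width: 0.231
finger_force: 30.0
```

```bash
python3 rd.py
```

```text
TH 179.8 r 46.4 z 0.1016 t 13.7 f [-0.4  5.2  3.5]
scene npix 3 coher 0.99 cw deg 108.1 reading mm 4.7
top npix 5 coher 1.0 cw deg 115.8 reading mm 5.03
```

That is the lower swelling, about +3 mm with its top near θ≈118°. The high one should be about 130° further, near 248°.

jog_arm:
  steps:
    - [0.1,0.066,-0.008,0,0,0,0]
    - [0.1,0.064,-0.02,0,0,0,0]
    - [0.1,0.06,-0.03,0,0,0,0]
    - [0.1,0,0,0,0,0,0]

```text
t: 14.2
ee_pos: [0.5252, -0.1094, 0.1017]
eef_rot: [[0.994, -0.109, -0.004], [-0.109, -0.994, -0.001], [-0.004, 0.001, -1.0]]
ft_force: [-2.3, 3.3, 5.5]
width: 0.232
finger_force: 30.0
```

```bash
python3 rd.py
```

```text
TH -151.4 r 46.4 z 0.1017 t 14.2 f [-2.3  3.3  5.5]
scene npix 3 coher 0.99 cw deg 108.1 reading mm 4.7
top npix 6 coher 0.99 cw deg 117.2 reading mm 5.1
```

jog_arm:
  steps:
    - [0.1,0.053,-0.04,0,0,0,0]
    - [0.1,0,0,0,0,0,0]

```text
t: 14.5
ee_pos: [0.532, -0.1059, 0.1016]
eef_rot: [[0.994, -0.109, -0.004], [-0.109, -0.994, -0.001], [-0.004, 0.002, -1.0]]
ft_force: [-2.6, 0.6, 5.6]
width: 0.233
finger_force: 30.0
```

```bash
python3 rd.py
```

```text
TH -141.8 r 46.4 z 0.1016 t 14.5 f [-2.6  0.6  5.6]
scene npix 5 coher 0.98 cw deg 146.4 reading mm 6.36
top npix 9 coher 0.98 cw deg 153.4 reading mm 6.67
```

jog_arm:
  steps:
    - [0.1,0.046,-0.049,0,0,0,0]
    - [0.1,0,0,0,0,0,0]

```text
t: 14.8
ee_pos: [0.538, -0.1013, 0.1017]
eef_rot: [[0.994, -0.11, -0.004], [-0.11, -0.994, -0.002], [-0.004, 0.003, -1.0]]
ft_force: [-4.0, 0.6, 5.5]
width: 0.231
finger_force: 30.0
```

```bash
python3 rd.py
```

```text
TH -132.5 r 46.3 z 0.1017 t 14.8 f [-4.   0.6  5.5]
scene npix 6 coher 0.99 cw deg -166.1 reading mm 8.43
top npix 7 coher 0.99 cw deg -161.5 reading mm 8.63
```

jog_arm:
  steps:
    - [0.1,0.036,-0.056,0,0,0,0]
    - [0.1,0,0,0,0,0,0]

```text
t: 15.1
ee_pos: [0.5432, -0.0959, 0.1016]
eef_rot: [[0.994, -0.11, -0.004], [-0.11, -0.994, -0.003], [-0.003, 0.004, -1.0]]
ft_force: [-3.4, -0.2, 4.9]
width: 0.23
finger_force: 30.0
```

```bash
python3 rd.py
```

```text
TH -123.3 r 46.2 z 0.1016 t 15.1 f [-3.4 -0.2  4.9]
scene npix 8 coher 1.0 cw deg -135.0 reading mm 9.78
top npix 8 coher 0.99 cw deg -134.6 reading mm 9.8
```

jog_arm:
  steps:
    - [0.1,0.026,-0.062,0,0,0,0]
    - [0.1,0,0,0,0,0,0]

```text
t: 15.4
ee_pos: [0.5478, -0.0892, 0.1017]
eef_rot: [[0.994, -0.11, -0.002], [-0.11, -0.994, -0.004], [-0.002, 0.004, -1.0]]
ft_force: [-3.4, -2.0, 4.0]
width: 0.233
finger_force: 30.0
```

```bash
python3 rd.py
```

```text
TH -113.2 r 46.2 z 0.1017 t 15.4 f [-3.4 -2.   4. ]
scene npix 11 coher 0.99 cw deg -119.4 reading mm 10.46
top npix 5 coher 0.99 cw deg -124.4 reading mm 10.24
```

jog_arm:
  steps:
    - [0.1,0.015,-0.065,0,0,0,0]
    - [0.1,0,0,0,0,0,0]

```text
t: 15.7
ee_pos: [0.5515, -0.0804, 0.1017]
eef_rot: [[0.994, -0.109, -0.0], [-0.109, -0.994, -0.002], [0.0, 0.002, -1.0]]
ft_force: [-1.5, -3.4, 3.6]
width: 0.234
finger_force: 30.0
```

```bash
python3 rd.py
```

```text
TH -101.3 r 46.2 z 0.1017 t 15.7 f [-1.5 -3.4  3.6]
scene npix 7 coher 0.99 cw deg -130.8 reading mm 9.97
top npix 2 coher 0.99 cw deg -135.8 reading mm 9.75
```

jog_arm:
  steps:
    - [0.1,0.004,-0.067,0,0,0,0]
    - [0.1,0,0,0,0,0,0]

```text
t: 16.0
ee_pos: [0.5533, -0.071, 0.1017]
eef_rot: [[0.994, -0.108, 0.001], [-0.108, -0.994, -0.0], [0.001, 0.0, -1.0]]
ft_force: [-0.9, -3.6, 3.2]
width: 0.227
finger_force: 30.0
```

```bash
python3 rd.py
```

```text
TH -89.4 r 46.1 z 0.1017 t 16.0 f [-0.9 -3.6  3.2]
scene npix 8 coher 0.99 cw deg -175.7 reading mm 8.02
top npix 7 coher 0.98 cw deg -167.5 reading mm 8.37
```

jog_arm:
  steps:
    - [0.1,-0.008,-0.066,0,0,0,0]
    - [0.1,0,0,0,0,0,0]

```text
t: 16.3
ee_pos: [0.5533, -0.0623, 0.1017]
eef_rot: [[0.994, -0.108, 0.001], [-0.108, -0.994, 0.0], [0.001, -0.0, -1.0]]
ft_force: [-1.3, -3.1, 1.7]
width: 0.233
finger_force: 30.0
```

```bash
python3 rd.py
```

```text
TH -78.6 r 46.0 z 0.1017 t 16.3 f [-1.3 -3.1  1.7]
scene npix 4 coher 0.99 cw deg 123.3 reading mm 5.36
top npix 6 coher 0.91 cw deg 137.3 reading mm 5.97
```

jog_arm:
  steps:
    - [0.1,-0.02,-0.064,0,0,0,0]
    - [0.1,0,0,0,0,0,0]

```text
t: 16.6
ee_pos: [0.5519, -0.0545, 0.1017]
eef_rot: [[0.994, -0.108, 0.001], [-0.108, -0.994, 0.0], [0.001, -0.0, -1.0]]
ft_force: [-0.7, -2.7, 2.2]
width: 0.228
finger_force: 30.0
```

```bash
python3 rd.py
```

```text
TH -68.6 r 46.0 z 0.1017 t 16.6 f [-0.7 -2.7  2.2]
scene npix 3 coher 0.99 cw deg 108.0 reading mm 4.7
top npix 5 coher 1.0 cw deg 118.7 reading mm 5.16
```

The high swelling is about +5.6 mm. Equal readings on its flanks give a centre at θ≈-112°, so I turn back to it.

jog_arm:
  steps:
    - [0.1,0.02,0.064,0,0,0,0]
    - [0.1,0.008,0.066,0,0,0,0]
    - [0.1,-0.004,0.067,0,0,0,0]
    - [0.1,-0.015,0.065,0,0,0,0]
    - [0.1,-0.01,0.025,0,0,0,0]
    - [0.1,0,0,0,0,0,0]
    - [0.1,0,0,0,0,0,0]
    - [0.1,0,0,0,0,0,0]

```text
t: 17.5
ee_pos: [0.5492, -0.0863, 0.1017]
eef_rot: [[0.994, -0.106, 0.003], [-0.106, -0.994, 0.003], [0.003, -0.004, -1.0]]
ft_force: [3.8, 4.7, -1.1]
width: 0.23
finger_force: 30.0
```

```bash
python3 rd.py; python3 - <<'E'
import numpy as np; from scipy.optimize import curve_fit
x=np.array([-141.8,-132.5,-123.3,-113.2,-101.3,-89.4,-78.6]);y=np.array([6.5,8.53,9.79,10.35,9.86,8.2,5.67])
f=lambda x,c,h,w,b:b+h/2*(1+np.cos(2*np.pi*(x-c)/w))
print(curve_fit(f,x,y,[-112,5.6,70,4.8]))
print(curve_fit(lambda x,c,h,b:f(x,c,h,70,b),x,y,[-112,5.6,4.8])[0])
E
```

```text
TH -109.2 r 46.1 z 0.1017 t 17.5 f [ 3.8  4.7 -1.1]
scene npix 9 coher 0.99 cw deg -121.7 reading mm 10.36
top npix 4 coher 0.98 cw deg -125.6 reading mm 10.19
(array([-111.79944869,  120.46250638,  525.09775503, -110.10947525]), array([[ 1.50059473e-03,  1.78515122e+00,  3.93483273e+00,
        -1.78520679e+00],
       [ 1.78515122e+00,  1.98499400e+04,  4.38301640e+04,
        -1.98510797e+04],
       [ 3.93483273e+00,  4.38301640e+04,  9.67814428e+04,
        -4.38326889e+04],
       [-1.78520679e+00, -1.98510797e+04, -4.38326889e+04,
         1.98522196e+04]]))
[-112.03487996    4.42237785    6.35899469]
```

jog_arm:
  steps:
    - [0.1,-0.016,0.037,0,0,0,0]
    - [0.1,-0.036,0.056,0,0,0,0]
    - [0.1,0,0,0,0,0,0]
    - [0.1,0,0,0,0,0,0]

```text
t: 18.0
ee_pos: [0.5406, -0.0988, 0.1017]
eef_rot: [[0.994, -0.108, 0.001], [-0.108, -0.994, 0.001], [0.001, -0.001, -1.0]]
ft_force: [2.3, 2.8, 0.9]
width: 0.235
finger_force: 30.0
```

```bash
python3 rd.py
```

```text
TH -128.1 r 46.3 z 0.1017 t 18.0 f [2.3 2.8 0.9]
scene npix 6 coher 1.0 cw deg -149.2 reading mm 9.17
top npix 10 coher 1.0 cw deg -149.3 reading mm 9.16
```

jog_arm:
  steps:
    - [0.1,0.036,-0.056,0,0,0,0]
    - [0.1,0.024,-0.056,0,0,0,0]
    - [0.1,0,0,0,0,0,0]
    - [0.1,0,0,0,0,0,0]
    - [0.1,0,0,0,0,0,0]

```text
t: 18.6
ee_pos: [0.5476, -0.0893, 0.1017]
eef_rot: [[0.994, -0.11, -0.002], [-0.11, -0.994, -0.003], [-0.002, 0.003, -1.0]]
ft_force: [-3.1, -5.6, 4.2]
width: 0.233
finger_force: 30.0
```

```bash
python3 rd.py
```

```text
TH -113.4 r 46.2 z 0.1017 t 18.6 f [-3.1 -5.6  4.2]
scene npix 11 coher 0.99 cw deg -119.5 reading mm 10.46
top npix 6 coher 0.99 cw deg -122.7 reading mm 10.32
```

Readings show no hysteresis. Final nudge of about 1.4°, then relax the arm force and check.

jog_arm:
  steps:
    - [0.1,0.005,-0.011,0,0,0,0]
    - [0.1,0,0,0,0,0,0]
    - [0.1,0,0,0,0,0,0]
    - [0.1,-0.006,0.014,0,0,0,0]
    - [0.1,0,0,0,0,0,0]
    - [0.1,0,0,0,0,0,0]

```text
t: 19.3
ee_pos: [0.5485, -0.0878, 0.1017]
eef_rot: [[0.994, -0.109, -0.0], [-0.109, -0.994, -0.001], [-0.0, 0.001, -1.0]]
ft_force: [-1.8, -3.6, 3.6]
width: 0.23
finger_force: 30.0
```

```bash
python3 rd.py
```

```text
TH -111.2 r 46.2 z 0.1017 t 19.3 f [-1.8 -3.6  3.6]
scene npix 9 coher 0.99 cw deg -118.5 reading mm 10.5
top npix 5 coher 0.99 cw deg -124.2 reading mm 10.25
```

jog_arm:
  steps:
    - [0.6,0,0,0,0,0,0]
    - [0.6,0,0,0,0,0,0]
    - [0.6,0,0,0,0,0,0]
    - [0.6,0,0,0,0,0,0]
    - [0.6,0,0,0,0,0,0]
    - [0.6,0,0,-0.25,0,0,0]
    - [0.6,0,0,-0.25,0,0,0]
    - [0.6,0,0,-0.25,0,0,0]
    - [0.6,0,0,-0.25,0,0,0]
    - [0.6,0,0,0,0,0,0]

```text
t: 20.4
ee_pos: [0.5514, -0.0874, 0.226]
eef_rot: [[0.994, -0.108, 0.01], [-0.108, -0.994, -0.001], [0.01, -0.0, -1.0]]
ft_force: [0.7, -0.2, 0.4]
width: 0.603
finger_force: 0.0
```

```bash
python3 - <<'E'
from h import *
to((.55,-.09,.22)); read(.0206,('scene','top'),save='f')
i=cv2.imread('pics/scenef.png'); j=cv2.imread('pics/scene_1929.png')
for k in(i,j):
    c,s=cent(mask(k,(0,150,60),(5,255,255),(255,180,345,235)));print(c,s)
cv2.imwrite('pics/f.png',i[130:330,220:420].repeat(3,0).repeat(3,1))
E
```

```text
t 20.4 pos [ 0.5514 -0.0874  0.226 ] yawY -96.22 shift [-0.01   0.023  0.05 ] w 0.603 f [ 0.7 -0.2  0.4] 0.0 z [ 0.01  -0.001 -1.   ]
scene npix 11 coher 0.99 cw deg -119.4 reading mm 10.46
top npix 6 coher 0.99 cw deg -122.8 reading mm 10.31
[281.60447761 205.23134328] [278 196   8  19 134][ WARN:0@3.136] global loadsave.cpp:275 findDecoder imread_('pics/scene_1929.png'): can't open/read file: check file path/integrity
Traceback (most recent call last):
  File "h.py", line 13, in mask
    h=cv2.cvtColor(im,cv2.COLOR_BGR2HSV); m=cv2.inRange(h,np.array(lo),np.array(hi))
cv2.error: OpenCV(4.12.0) /io/opencv/modules/imgproc/src/color.cpp:199: error: (-215:Assertion failed) !_src.empty() in function 'cvtColor'
```

```bash
python3 - <<'E'
from h import *
i=cv2.imread('pics/scenef.png')
p0=onz('scene',(305.09,214.7),.112); p1=onz('scene',(281.6,205.23),.112)
for p in(p0,p1): d=p-A; print(p,np.hypot(*d),np.degrees(np.arctan2(d@ey,d@ex)))
print('expected px',proj('scene',(.5485,-.0878,.112)))
s,_=needle(); print(bot.read_state()['joint_velocities'])
E
```

```text
[ 0.51674077 -0.024983  ] 0.04253296266285439 -6.348236971489535
[ 0.54773507 -0.08876039] 0.04598245153640055 -112.75393110369377
expected px [[281.54064954 205.54294436]]
[0.00011961 0.00904076 0.00084636 0.0025001  0.001706   0.00127295
 0.00059585]
```

The knob stayed where I released it (expected 281.5,205.5; seen 281.6,205.2). The reading is still about 10.4 mm, the maximum found, and nothing is being touched, so I hand in.

```bash
python3 -c "
from station import bot
print(bot.sign_off())"
```

```text
the job is handed in; nothing more can be done
None
```

I handed in the job with the wheel's highest spot under the plunger tip, to within about 1°; the gauge reads about 10.4 mm against about 4.7 mm on the plain rim, the arm is clear, and the last 60° of rim wasn't scanned because both swellings had already been found.

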